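# Sort the fittings of a cabinet kit

## Robot

A 6-joint arm with a two-finger parallel gripper is mounted at the origin on the work surface. World frame = base frame: x ahead of the robot, y to its left, z up, the work surface at z = 0. Lengths are in m, angles in rad, forces in N, time in s.
With the tool pointing down it reaches from about 0.325 to 0.775 m from the base axis. Payload 5.5 kg.
Tool frame: the origin (TCP) lies on the front face of the gripper's body, between the roots of the fingers; the fingertips stand 80 mm ahead of it and the grasp point (between the pads) lies 61 mm ahead of it; z points along the fingers, y is the line along which they close (so a half turn about z gives the same grasp; the last joint's range is limited). The gripper opens to 88 mm and grips with 3 to 60 N. Pads are 20 mm wide; open, the fingers measure 115 mm over their backs; the gripper's body (75 mm by 178 mm) begins 61 mm behind the grasp point.
Start: joints at [-1.315, 0.091, 1.231, -0, 1.82, -0.057], TCP at [0.185, -0.571, 0.303] pointing down, gripper open.
Joint ranges: [-2.87, 2.87], [-0.86, 2.18], [0.17, 2.46], [-1.51, 4.65], [0.06, 2.69], [-2.65, 2.65]. Speed limits (rad/s): [2.57, 2.57, 3.01, 3.14, 3.14, 3.14].

## Interface

Orientations are given as a rotation vector (axis times angle).
In Python, from workcell import ctrl gives the robot as it stands.
- The arm moves only by the tool arm_command, never from a script. Its argument "deltas" is a list of rows, each a list of 7 numbers: the finger opening in m, from 0 to 0.0878, then the shift along the tool's x, y, z in m, then the turn, a rotation vector about the tool's x, y, z in degrees. In form: [[grip, dx, dy, dz, rx, ry, rz], ...]. A call has 1 to 8 rows; each row shifts and turns the commanded pose from where the row before left it, along the tool's axes as they then stand; what a row does not reach is not made up. A row lasts 1/12 s, in which the tool goes at most 41.7 mm and 7.16 degrees, less where a joint would pass 70% of its speed; a pose out of reach is approached as far as the arm can. A call is refused whole if a number of a shift passes 0.0417 or a number of a turn 7.16, either way. A call with a gripper value outside its range is refused whole. The fingers move at their own pace and stop on an object; "newtons" is the grip in N (left out, the last holds). Time passes only in rows, so rows that do not move let the fingers close. It gives the time, the measured TCP pose, the force, the opening and the grip force at its end, in the units of the state.
- ctrl.get_obs(): the state, without advancing time (a new reading comes with each control period).
- ctrl.camera(name): name is "scene" or "top"; returns the picture (400x640x3 uint8, blue, green, red); there is no depth.
- ctrl.camera_params(name): a dict with "fx", "fy", "cx", "cy" (pixels), "T" (4x4, takes a point from camera to world coordinates). Camera axes: x right, y up, looking along -z (the intrinsics and any distortion apply to the point x, -y, -z); pixel columns grow to the right and rows downward; lengths in m; the calibration is good to about 2 mm. A picture is of the moment at which its call begins. camera_params takes no time and is no camera call.
- ctrl.close_job(): hands the job in; it is judged then, once.
The state is a dict: "time": time; "joints": joint angles; "joint_vel": joint speeds; "tau": joint torques, N m; "eef_pos": TCP position; "eef_rot": TCP orientation; "wrist_force": force on the tool from outside, world axes, zero at the start; "wrist_torque": the same for the moment, N m; "grip_width": finger opening in m; "grasp_force": force on a finger pad.
Only numpy, scipy, OpenCV 4.12 (cv2) and the standard library are available. Lean on these libraries where they do the work, as an engineer would, in place of code of your own. Each camera call takes 0.05 s, during which the arm holds its last target. There are 200 camera calls.

## Task

Sort the loose fittings on the bench: stand all three beech feet upright in the round green tin, packed together in a triangle so that each stands on the tin's floor; put the black corner bracket in the blue bin and the white knob in the yellow bin. Do not shove or knock over the glue bottle.

Things in the scene. Friction and masses are not known exactly. Their poses are not given: they have to be found in the camera images.
- leg_a_center (a point): one of three identical plain round beech furniture feet, pale wood, a cylinder 36 mm in diameter and 70 mm tall with a small dark screw hole in the top, standing upright; about 60 g. The point is its centre, 35 mm above its foot; z runs along the cylinder.
- leg_b_center (a point): one of three identical plain round beech furniture feet, pale wood, a cylinder 36 mm in diameter and 70 mm tall with a small dark screw hole in the top, standing upright; about 60 g. The point is its centre, 35 mm above its foot; z runs along the cylinder.
- leg_c_center (a point): one of three identical plain round beech furniture feet, pale wood, a cylinder 36 mm in diameter and 70 mm tall with a small dark screw hole in the top, standing upright; about 60 g. The point is its centre, 35 mm above its foot; z runs along the cylinder.
- bracket_center (a point): black steel corner bracket, about 90 g, 50 mm long (its x), 36 mm wide (its y), 44 mm high, standing on its flat base plate: an upright plate at its +x end and a solid cheek along each long side (cheeks from x = -12 to 21 mm, up to 36 mm above the foot), so that it can be gripped across its 36 mm width. The point is its centre, 22 mm above its foot; z up.
- knob_center (a point): round white ceramic drawer knob on a narrower brass stem and foot, standing on its foot; about 60 g, 32 mm tall; the white head is 34 mm in diameter and widest from 18 to 28 mm above the foot. The point is on its axis, 16 mm above its foot; z up.
- tin: shallow round green tin, open on top, fixed to the bench: 110 mm outside and 104 mm inside diameter, 32 mm high, floor 3 mm thick. Origin at the centre of its underside, z up. The three feet fit side by side only in a triangle; standing about 26 mm from the tin's centre, 120 degrees apart, they have some 8 mm to spare all round. In the tin a foot's top stands 41 mm above the rim.
- blue_bin: blue plastic bin, square, open on top, fixed to the bench: 130 x 130 mm outside, 40 mm high, walls and floor 4 mm. Origin at the centre of its underside, x and y along its sides, z up.
- yellow_bin: yellow plastic bin, square, open on top, fixed to the bench: 130 x 130 mm outside, 40 mm high, walls and floor 4 mm. Origin at the centre of its underside, x and y along its sides, z up.
- glue_center (a point): glue bottle, white with a blue label and red cap, 52 mm in diameter and 130 mm tall, about 0.35 kg, standing near the robot to the left or right of the fittings; it stays where it is. The point is on its axis, 65 mm above its foot; z up.
Things that resemble listed ones, but are neither listed nor needed, are in the scene too. Of the things like the part that bears knob_center, leave any that is pink or purple; of the rest the smaller one is meant.

How it is judged:
At the end, for the whole second after the job is handed in: Feet: upright (either end up) within 0.12 rad, centres within 36 mm of the tin's axis, 33-43 mm above its underside. Bracket centre in the blue bin, knob centre in the yellow: within 52 mm of its centre along each side, under 42 mm above its underside. All slower than 0.02 m/s (horizontal distance between each of leg_a_center, leg_b_center, leg_c_center and tin below 0.036 m and z of leg_a_center in the frame of tin between 0.033 and 0.043 m and (angle between leg_a_center's own z axis and vertical below 0.12 rad or angle between leg_a_center's own z axis and vertical above 3.02 rad) and z of leg_b_center in the frame of tin between 0.033 and 0.043 m and (angle between leg_b_center's own z axis and vertical below 0.12 rad or angle between leg_b_center's own z axis and vertical above 3.02 rad) and z of leg_c_center in the frame of tin between 0.033 and 0.043 m and (angle between leg_c_center's own z axis and vertical below 0.12 rad or angle between leg_c_center's own z axis and vertical above 3.02 rad) and x of bracket_center in the frame of blue_bin between -0.052 and 0.052 m and y of bracket_center in the frame of blue_bin between -0.052 and 0.052 m and z of bracket_center in the frame of blue_bin below 0.042 m and x of knob_center in the frame of yellow_bin between -0.052 and 0.052 m and y of knob_center in the frame of yellow_bin between -0.052 and 0.052 m and z of knob_center in the frame of yellow_bin below 0.042 m and linear speed of each of leg_a, leg_b, leg_c, bracket, knob below 0.02 m/s); the robot touches nothing.
It fails at once if the glue bottle is shoved by more than 20 mm or tipped by more than 0.3 rad (distance of glue_center from where it was at the start of the episode above 0.02 m or angle between glue_center's own z axis and vertical above 0.3 rad).
It also fails if it takes over 131 s, if anything falls off the work surface, if the arm or the gripper's body presses on something with over 40 N, if the wrist force passes 120 N, or if a joint passes its speed limit or range.

## Working session

There is one attempt and no reset: what is moved stays moved. The work goes in short steps, Python scripts to look and compute and a tool call to move; the robot and the scene stay as the last step left them, time stands still between calls to the robot, and variables do not carry over. Pictures are saved under pics/ and viewed, at most 14 in all, crops included, and the job is handed in when it is done.

Besides the shell and the picture viewer there is one more tool, called after "Request:" as a command line: name --pt "numbers of a row" for each row, then --argument value for the rest. arm_command: Moves the arm, as the interface text tells. Its arguments: {"type":"object","properties":{"deltas":{"type":"array"},"newtons":{"type":"number"}},"required":["deltas"]}

```bash
mkdir -p pics; python3 - <<'E'
from workcell import ctrl
import cv2,numpy as np
np.set_printoptions(precision=4,suppress=True)
for n in("top","scene"):
    im=ctrl.camera(n);cv2.imwrite(f"pics/{n}0.png",im);p=ctrl.camera_params(n)
    print(n,{k:v for k,v in p.items() if k!="T"});print(np.array(p["T"]))
o=ctrl.get_obs();print(o)
E
```

```text
top {'fx': 400.9398374507698, 'fy': 400.9398374507698, 'cx': 308.26409108263385, 'cy': 196.64845528398124}
[[-0.0021  0.9886 -0.1504  0.367 ]
 [-0.9995  0.0026  0.0309  0.0205]
 [ 0.0309  0.1504  0.9881  1.1408]
 [ 0.      0.      0.      1.    ]]
scene {'fx': 441.9613706940066, 'fy': 441.9613706940066, 'cx': 321.16716566257276, 'cy': 203.18977322553172}
[[-0.3401 -0.5148  0.787   1.32  ]
 [ 0.9404 -0.1889  0.2828  0.3013]
 [ 0.0031  0.8362  0.5484  0.6314]
 [ 0.      0.      0.      1.    ]]
{'time': 0.1, 'joints': array([-1.3147,  0.0918,  1.2318,  0.    ,  1.8198, -0.0567]), 'joint_vel': array([ 0.0005, -0.0021, -0.0021, -0.0008, -0.0014,  0.0007]), 'tau': array([  0.0034, -44.7857, -40.757 ,   0.0701,   0.0284,  -0.0001]), 'eef_pos': array([ 0.1846, -0.5708,  0.3016]), 'eef_rot': array([-3.1016, -0.4891,  0.0003]), 'wrist_force': array([ 0.3026, -0.4926, -0.2696]), 'wrist_torque': array([ 0.0438, -0.0236, -0.0474]), 'grasp_force': 0.0, 'grip_width': 0.08777001161636093}
```

View pics/top0.png

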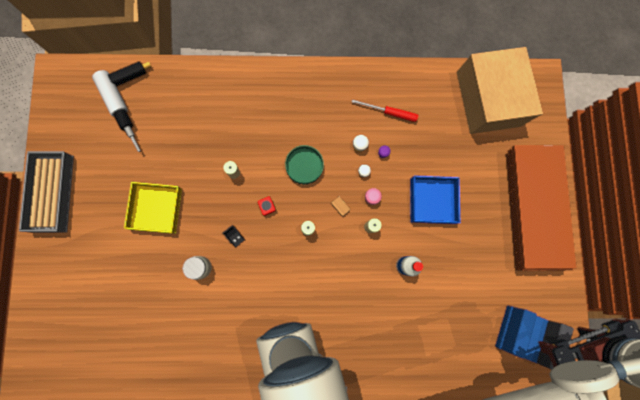

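View pics/scene0.png

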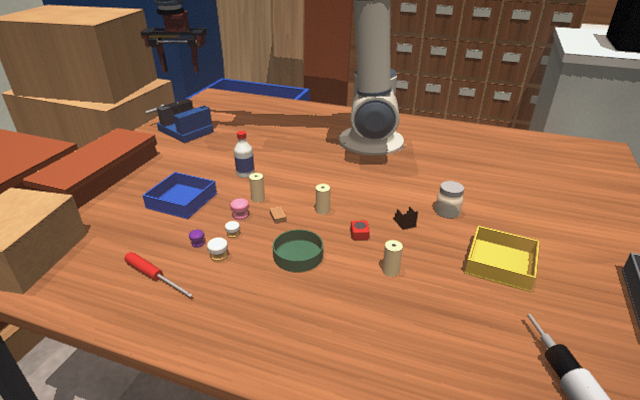

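The top view shows:
- Feet at (231,168), (308,228) and (374,226).
- Bracket at (234,236), tin at (304,165), blue bin at (435,200), yellow bin at (153,209) and glue at (410,266).
- Knob candidates: white at (360,143), smaller white at (364,171), purple at (384,151) and pink at (373,197). I choose the smaller white one.
- Other look-alikes: jar (197,268), red block (266,206) and brown block (340,207).

A close crop will check these choices.

```bash
cat > h.py <<'E'
import cv2,numpy as np
from workcell import ctrl
np.set_printoptions(precision=4,suppress=True)
def ray(n,uv):
    p=ctrl.camera_params(n);T=np.array(p["T"])
    d=T[:3,:3]@np.array([(uv[0]-p["cx"])/p["fx"],-(uv[1]-p["cy"])/p["fy"],-1]);return T[:3,3],d
def onz(n,uv,z):
    o,d=ray(n,uv);return o+d*(z-o[2])/d[2]
def proj(n,X):
    p=ctrl.camera_params(n);T=np.array(p["T"]);c=T[:3,:3].T@(np.array(X)-T[:3,3])
    return np.array([p["cx"]+p["fx"]*c[0]/-c[2],p["cy"]-p["fy"]*c[1]/-c[2]])
def blobs(im,lo,hi,box,amin=8):
    x0,y0,x1,y1=box;hsv=cv2.cvtColor(im,cv2.COLOR_BGR2HSV)
    m=cv2.inRange(hsv,np.array(lo),np.array(hi));k=np.zeros_like(m);k[y0:y1,x0:x1]=m[y0:y1,x0:x1]
    n,l,s,c=cv2.connectedComponentsWithStats(k)
    return [(c[i],s[i]) for i in range(1,n) if s[i,4]>=amin]
E
python3 - <<'E'
from h import *
t=cv2.imread("pics/top0.png");s=cv2.imread("pics/scene0.png")
a=cv2.resize(t[125:285,180:450],None,fx=2.9,fy=2.9,interpolation=cv2.INTER_CUBIC)[:470]
cv2.imwrite("pics/ctop.png",a)
cv2.imwrite("pics/cscene.png",cv2.resize(s[165:285,180:470],None,fx=2.7,fy=2.7,interpolation=cv2.INTER_CUBIC))
for nm,im in(("top",t),("scene",s)):
  hsv=cv2.cvtColor(im,cv2.COLOR_BGR2HSV)
  pts={"top":[(231,166),(308,226),(374,223),(364,171),(360,143),(234,236),(229,230),(304,165),(435,200),(153,209),(340,207),(250,240)],"scene":[(393,243),(322,186),(232,226),(218,243),(405,217),(298,252)]}[nm]
  print(nm,[(p,hsv[p[1],p[0]].tolist()) for p in pts])
E
```

```text
top [((231, 166), [36, 54, 202]), ((308, 226), [39, 43, 161]), ((374, 223), [36, 57, 201]), ((364, 171), [103, 12, 246]), ((360, 143), [101, 11, 244]), ((234, 236), [0, 14, 56]), ((229, 230), [66, 91, 14]), ((304, 165), [72, 122, 130]), ((435, 200), [109, 203, 219]), ((153, 209), [30, 206, 234]), ((340, 207), [15, 152, 215]), ((250, 240), [13, 170, 201])]
scene [((393, 243), [31, 61, 237]), ((322, 186), [27, 55, 172]), ((232, 226), [90, 2, 247]), ((218, 243), [45, 2, 247]), ((405, 217), [10, 117, 50]), ((298, 252), [64, 65, 133])]
```

View pics/ctop.png

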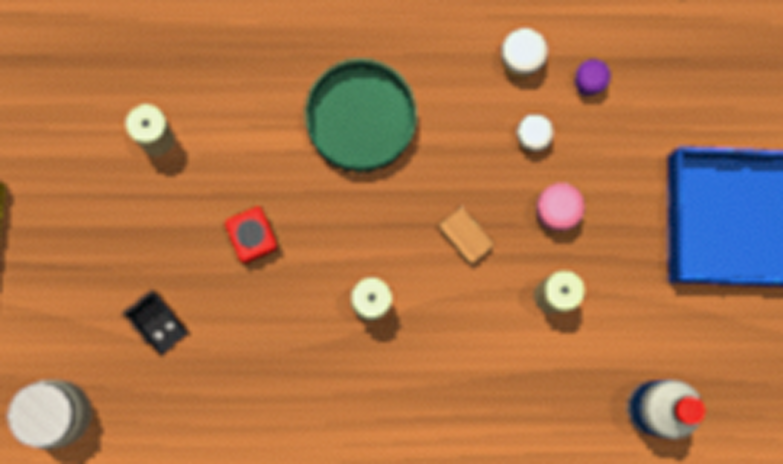

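View pics/cscene.png

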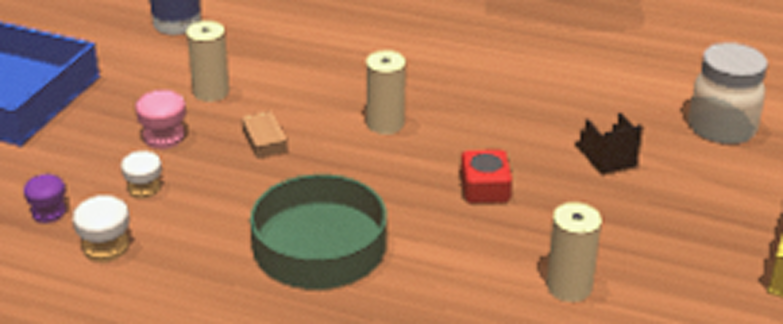

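The crop confirms the smaller white knob at crop pixel (535,132), with a brass foot visible in the scene view. The bracket is at crop (157,322) with its long axis running to the lower right.

```bash
python3 - <<'E'
from h import *
t=cv2.imread("pics/top0.png");s=cv2.imread("pics/scene0.png")
print("feet")
for c,st in blobs(t,(25,25,205),(50,110,255),(200,140,400,250)): print(c,st,onz("top",c,.07),st[2]*.00267)
for c,st in blobs(s,(25,25,200),(50,110,255),(240,165,410,280)): print("s",c,st,onz("scene",c,.07))
print("white")
for c,st in blobs(t,(0,0,190),(180,40,255),(345,125,400,185)): print(c,st,onz("top",c,.026))
for c,st in blobs(s,(0,0,190),(180,30,255),(205,215,245,262)): print("s",c,st,onz("scene",c,.024))
def mk(im,lo,hi,box):
    x0,y0,x1,y1=box;m=cv2.inRange(cv2.cvtColor(im,cv2.COLOR_BGR2HSV),np.array(lo),np.array(hi));k=np.zeros_like(m);k[y0:y1,x0:x1]=m[y0:y1,x0:x1]
    return max(cv2.findContours(k,0,cv2.CHAIN_APPROX_NONE)[0],key=cv2.contourArea)
for n,im,box in(("top",t,(275,135,335,195)),("scene",s,(265,225,335,275))):
    c=mk(im,(50,40,20),(90,255,255),box)
    if n=="scene":
        pass
    P=np.array([onz(n,q[0],.032)[:2] for q in c],np.float32)
    (x,y),r=cv2.minEnclosingCircle(P);print("tin",n,x,y,r,cv2.fitEllipse(P), cv2.boundingRect(c))
for nm,lo,hi,box in(("blue",(100,100,20),(120,255,255),(400,165,470,235)),("yel",(22,120,40),(36,255,255),(115,170,190,245)),("brk",(0,0,0),(180,255,75),(218,222,250,250))):
    c=mk(t,lo,hi,box)
    P=np.array([onz("top",q[0],.04 if nm!="brk" else .03)[:2] for q in c],np.float32);r=cv2.minAreaRect(P);print(nm,cv2.boundingRect(c),r);print(cv2.boxPoints(r))
c=[p for p in blobs(t,(170,150,120),(180,255,255),(405,255,430,275),4)+blobs(t,(0,180,150),(5,255,255),(405,255,430,275),4)]
for q,st in c: print("cap",q,st,onz("top",q,.13))
for c,st in blobs(s,(0,0,0),(180,255,80),(390,200,425,232)): print("brk s",c,st,onz("scene",c,.02))
E
```

```text
feet
[229.7699 166.9204] [224 161  13  12 113] [0.6111 0.2002 0.07  ] 0.03471
[374.4298 224.5526] [369 219  12  12 114] [ 0.4546 -0.1908  0.07  ] 0.03204
[307.6803 227.0164] [302 221  13  13 122] [ 0.4479 -0.0112  0.07  ] 0.03471
s [255.3662 175.9577] [249 173  14   7  71] [ 0.453  -0.1892  0.07  ]
s [322.36   187.2533] [316 184  14   8  75] [ 0.4464 -0.0097  0.07  ]
s [393.3209 245.3209] [385 240  18  11 134] [0.6103 0.2017 0.07  ]
white
[360.4167 141.7115] [354 135  14  14 156] [ 0.6974 -0.1652  0.026 ]
[364.1042 169.9062] [359 165  11  11  96] [ 0.6143 -0.174   0.026 ]
s [231.8953 225.0465] [226 221  13   9  86] [ 0.6072 -0.1755  0.024 ]
s [216.6889 243.5833] [208 238  19  12 180] [ 0.6796 -0.1724  0.024 ]
tin top 0.6281077861785889 -0.001970788696780801 0.05464211851358414 ((0.6280544400215149, -0.002244072500616312), (0.10274865478277206, 0.10703139752149582), 81.49922943115234) (286, 146, 37, 38)
tin scene 0.6318074464797974 -0.0004216635716147721 0.054159704595804214 ((0.6435922384262085, -0.00021740747615695), (0.07551790773868561, 0.11003679782152176), 169.65765380859375) (273, 233, 50, 28)
blue (411, 176, 49, 48) ((0.5282516479492188, -0.36967697739601135), (0.13622650504112244, 0.13110080361366272), 87.65425109863281)
[[ 0.46   -0.4351]
 [ 0.591  -0.4404]
 [ 0.5965 -0.3043]
 [ 0.4655 -0.2989]]
yel (124, 182, 57, 52) ((0.5045050382614136, 0.4118967354297638), (0.14194846153259277, 0.13204097747802734), 84.77616119384766)
[[0.4323 0.3472]
 [0.5638 0.3352]
 [0.5767 0.4766]
 [0.4452 0.4886]]
brk (223, 226, 21, 21) ((0.42606261372566223, 0.19176048040390015), (0.05141785368323326, 0.034538205713033676), 40.52272415161133)
[[0.3953 0.1882]
 [0.4177 0.1619]
 [0.4568 0.1953]
 [0.4344 0.2216]]
cap [417.5942 266.2609] [413 262  10   9  69] [ 0.3451 -0.2849  0.13  ]
brk s [406.037  218.7562] [393 207  25  22 324] [0.4365 0.2    0.02  ]
```

Request:
arm_command --pt "0.0878 0 0 0 0 0 6" --pt "0.0878 0 0 0 0 0 6" --pt "0.0878 0 0 0 0 0 5.9" --pt "0.0878 0.022 -0.032 0 0 0 0" --pt "0.0878 0.022 -0.032 0 0 0 0" --pt "0.0878 0.022 -0.032 0 0 0 0" --pt "0.0878 0.022 -0.032 0 0 0 0" --pt "0.0878 0.022 -0.032 0 0 0 0" --newtons 25

```text
time: 0.77
eef_pos: [0.2951, -0.4092, 0.302]
eef_rot: [-3.141, 0.0, 0.001]
wrist_force: [0.3, 0.2, 0.5]
grip_width: 0.0879
grasp_force: 0.0
```

Request:
arm_command --pt "0.0878 0.0227 -0.0313 0 0 0 0" --pt "0.0878 0.0227 -0.0313 0 0 0 0" --pt "0.0878 0.0227 -0.0313 0 0 0 0" --pt "0.0878 0.0227 -0.0313 0 0 0 0" --pt "0.0878 0.0227 -0.0313 0 0 0 0" --pt "0.0878 0.0227 -0.0313 0 0 0 0" --pt "0.0878 0.0227 -0.0313 0.02 0 0 0" --pt "0.0878 0 0 0.036 0 0 0"

```text
time: 1.43
eef_pos: [0.4563, -0.1887, 0.2512]
eef_rot: [3.14, 0.011, 0.014]
wrist_force: [0.3, -0.5, -0.0]
grip_width: 0.088
grasp_force: 0.0
```

Request:
arm_command --pt "0.0878 0 0 0.035 0 0 0" --pt "0.0878 0 0 0.035 0 0 0" --pt "0.0878 0 0 0.035 0 0 0" --pt "0.0878 0 0 0.025 0 0 0" --pt "0.03 0 0 0 0 0 0" --pt "0.03 0 0 0 0 0 0" --pt "0.03 0 0 0 0 0 0" --pt "0.03 0 0 0 0 0 0"

```text
time: 2.1
eef_pos: [0.4535, -0.1937, 0.1203]
eef_rot: [3.14, 0.0, 0.006]
wrist_force: [0.3, -0.7, -1.0]
grip_width: 0.0648
grasp_force: 0.0
```

Request:
arm_command --pt "0.03 0 0 0 0 0 0" --pt "0.03 0 0 0 0 0 0" --pt "0.03 0 0 0 0 0 0" --pt "0.03 0 0 0 0 0 0" --pt "0.03 0 0 0 0 0 0" --pt "0.03 0 0 0 0 0 0" --pt "0.03 0 0 0 0 0 0"

```text
time: 2.68
eef_pos: [0.4526, -0.1931, 0.118]
eef_rot: [3.141, 0.001, 0.001]
wrist_force: [-0.0, 1.2, 3.1]
grip_width: 0.0358
grasp_force: 25.0
```

Request:
arm_command --pt "0.03 0 0 -0.025 0 0 0" --pt "0.03 0 0 -0.04 0 0 0" --pt "0.03 0 0 -0.04 0 0 0" --pt "0.03 0.027 -0.024 0 0 0 0" --pt "0.03 0.027 -0.024 0 0 0 0" --pt "0.03 0.027 -0.024 0 0 0 0" --pt "0.03 0.027 -0.024 0 0 0 0" --pt "0.03 0.027 -0.024 0 0 0 0"

```text
time: 3.35
eef_pos: [0.5883, -0.0718, 0.2219]
eef_rot: [3.141, 0.0, -0.001]
wrist_force: [-0.1, -1.0, 0.5]
grip_width: 0.0358
grasp_force: 25.0
```

Request:
arm_command --pt "0.03 0.027 -0.024 0 0 0 0" --pt "0.03 0.027 -0.024 0 0 0 0" --pt "0.03 0 0 0 0 0 0" --pt "0.03 0 0 0 0 0 0" --pt "0.03 0 0 0 0 0 0"

```text
time: 3.77
eef_pos: [0.641, -0.0252, 0.2216]
eef_rot: [3.141, 0.001, -0.003]
wrist_force: [0.3, 0.3, -0.5]
grip_width: 0.0355
grasp_force: 25.0
```

```bash
python3 - <<'E'
from h import *
o=ctrl.get_obs();print(o["eef_pos"],o["eef_rot"],o["wrist_force"],o["joints"])
for n in("scene","top"):
    im=ctrl.camera(n);cv2.imwrite(f"pics/{n}1.png",im)
    print(n,proj(n,(.643,-.0235,.19)))
s=cv2.imread("pics/scene1.png")
cv2.imwrite("pics/c1.png",cv2.resize(s[100:290,200:420],None,fx=3,fy=3))
E
```

```text
[ 0.641  -0.0252  0.2216] [ 3.1412  0.0011 -0.0027] [ 0.2721  0.2994 -0.5307] [-0.092   0.2029  1.2511 -0.0005  1.6892  1.478 ]
scene [282.1441 182.3879]
top [313.9812 143.689 ]
```

View pics/c1.png

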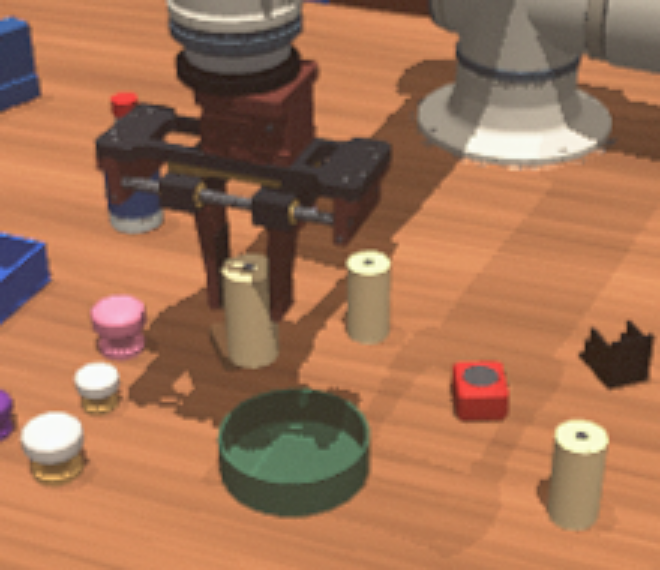

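```bash
python3 - <<'E'
from h import *
s=cv2.imread("pics/scene1.png")
f=lambda p:((p-[200,100])*3).round(1)
for z in(.1736,.1036): print(f(proj("scene",(.641,-.0252,z))), f(proj("scene",(.623,-.0252,z))),f(proj("scene",(.659,-.0252,z))))
m=cv2.inRange(cv2.cvtColor(s,cv2.COLOR_BGR2HSV),np.array((14,20,60)),np.array((50,115,255)))
for v in range(190,222,4):
    u=np.where(m[v,268:295])[0]+268
    print(v,u.min() if len(u) else None,u.max() if len(u) else None)
E
```

```text
[246.4 266.6] [257.4 253.5] [235.1 280.1]
[251.  353.1] [261.5 339.3] [240.3 367.5]
190 273 289
194 274 289
198 274 289
202 275 289
206 275 289
210 275 292
214 276 292
218 276 292
```

Request:
arm_command --pt "0.03 0.001 -0.001 0.03 0 0 0" --pt "0.03 0.001 -0.001 0.03 0 0 0" --pt "0.03 0 0 0.02 0 0 0" --pt "0.03 0 0 0.012 0 0 0" --pt "0.03 0 0 0.006 0 0 0" --pt "0.03 0 0 0 0 0 0" --pt "0.03 0 0 0 0 0 0"

```text
time: 4.45
eef_pos: [0.6437, -0.0234, 0.1261]
eef_rot: [3.141, -0.0, 0.003]
wrist_force: [0.6, 0.1, -0.1]
grip_width: 0.0352
grasp_force: 25.0
```

Request:
arm_command --pt "0.03 0 0 0.004 0 0 0" --pt "0.03 0 0 0 0 0 0" --pt "0.03 0 0 0 0 0 0"

```text
time: 4.7
eef_pos: [0.6437, -0.023, 0.1215]
eef_rot: [3.141, 0.001, 0.002]
wrist_force: [-0.8, -0.1, -0.8]
grip_width: 0.0354
grasp_force: 25.0
```

Request:
arm_command --pt "0.06 0 0 0 0 0 0" --pt "0.06 0 0 0 0 0 0" --pt "0.06 0 0 0 0 0 0" --pt "0.06 0 0 0 0 0 0" --pt "0.0878 0 0 -0.02 0 0 0" --pt "0.0878 0 0 -0.04 0 0 0" --pt "0.0878 0 0 -0.04 0 0 0" --pt "0.0878 0 0 0 0 0 0"

```text
time: 5.37
eef_pos: [0.6456, -0.0231, 0.2312]
eef_rot: [3.14, 0.001, 0.023]
wrist_force: [0.7, -0.1, 1.5]
grip_width: 0.0834
grasp_force: 0.0
```

Request:
arm_command --pt "0.0878 -0.0057 -0.0373 0 0 0 0" --pt "0.0878 -0.0057 -0.0373 0 0 0 0" --pt "0.0878 -0.0057 -0.0373 0 0 0 0" --pt "0.0878 -0.0057 -0.0373 0 0 0 0" --pt "0.0878 -0.0057 -0.0373 0 0 0 0" --pt "0.0878 -0.0057 -0.0373 0 0 0 0" --pt "0.0878 0 0 0 0 0 -7" --pt "0.0878 0 0 0 0 0 -7"

```text
time: 6.03
eef_pos: [0.6084, 0.2036, 0.2204]
eef_rot: [-3.116, -0.398, -0.0]
wrist_force: [0.2, -0.5, -0.4]
grip_width: 0.088
grasp_force: 0.0
```

Request:
arm_command --pt "0.0878 0 0 0 0 0 -7" --pt "0.0878 0 0 0 0 0 -7" --pt "0.0878 0 0 0 0 0 -7" --pt "0.0878 0 0 0 0 0 -7" --pt "0.0878 0 0 0 0 0 -7" --pt "0.0878 0 0 0 0 0 -7" --pt "0.0878 0 0 0 0 0 -7" --pt "0.0878 0 0 0 0 0 -7"

```text
time: 6.7
eef_pos: [0.6091, 0.2009, 0.2205]
eef_rot: [2.567, 1.81, 0.0]
wrist_force: [-0.1, -0.1, -0.1]
grip_width: 0.0876
grasp_force: 0.0
```

Request:
arm_command --pt "0.0878 0 0 0 0 0 -7" --pt "0.0878 0 0 0 0 0 -7" --pt "0.0878 0 0 0 0 0 -6" --pt "0.0878 0 0 0 0 0 0" --pt "0.0878 0 0 0 0 0 0" --pt "0.0878 0 0 0 0 0 0"

```text
time: 7.2
eef_pos: [0.6091, 0.2009, 0.2205]
eef_rot: [2.224, 2.218, 0.0]
wrist_force: [-0.0, 0.2, -0.9]
grip_width: 0.0878
grasp_force: 0.0
```

Request:
arm_command --pt "0.0878 0 0.001 0.035 0 0 0" --pt "0.0878 0 0 0.035 0 0 0" --pt "0.07 0 0 0.025 0 0 0" --pt "0.05 0 0 0.007 0 0 0" --pt "0.03 0 0 0 0 0 0" --pt "0.03 0 0 0 0 0 0" --pt "0.03 0 0 0 0 0 0" --pt "0.03 0 0 0 0 0 0"

```text
time: 7.87
eef_pos: [0.6112, 0.2011, 0.1215]
eef_rot: [2.22, 2.22, 0.006]
wrist_force: [-0.2, 1.3, -0.4]
grip_width: 0.0514
grasp_force: 0.0
```

Request:
arm_command --pt "0.03 0 0 0 0 0 0" --pt "0.03 0 0 0 0 0 0" --pt "0.03 0 0 0 0 0 0" --pt "0.03 0 0 0 0 0 0" --pt "0.03 0 0 0 0 0 0" --pt "0.03 0 0 0 0 0 0"

```text
time: 8.37
eef_pos: [0.6105, 0.201, 0.1198]
eef_rot: [2.22, 2.221, 0.003]
wrist_force: [-0.2, -0.5, 4.9]
grip_width: 0.0356
grasp_force: 25.0
```

```bash
python3 - <<'E'
from h import *
t=ctrl.camera("top");s=ctrl.camera("scene");cv2.imwrite("pics/top2.png",t);cv2.imwrite("pics/scene2.png",s)
for c,st in blobs(t,(25,25,160),(50,110,255),(270,130,340,200)): print(c,st,onz("top",c,.073))
for c,st in blobs(s,(25,25,150),(50,110,255),(255,190,345,280)): print("s",c,st,onz("scene",c,.073))
print(ctrl.get_obs()["eef_pos"])
a=cv2.resize(t[135:235,220:345],None,fx=4,fy=4,interpolation=cv2.INTER_CUBIC);b=cv2.resize(s[180:280,250:350],None,fx=3,fy=4,interpolation=cv2.INTER_CUBIC)
cv2.imwrite("pics/c2.png",np.hstack([a,b]))
E
```

```text
[312.0074 155.0667] [305 149  14  13 135] [ 0.6448 -0.0234  0.073 ]
s [322.5    190.1667] [318 190  10   2  12] [ 0.4637 -0.0032  0.073 ]
s [285.1732 230.6142] [277 226  17  10 127] [ 0.6437 -0.022   0.073 ]
[0.6105 0.201  0.1197]
```

View pics/c2.png

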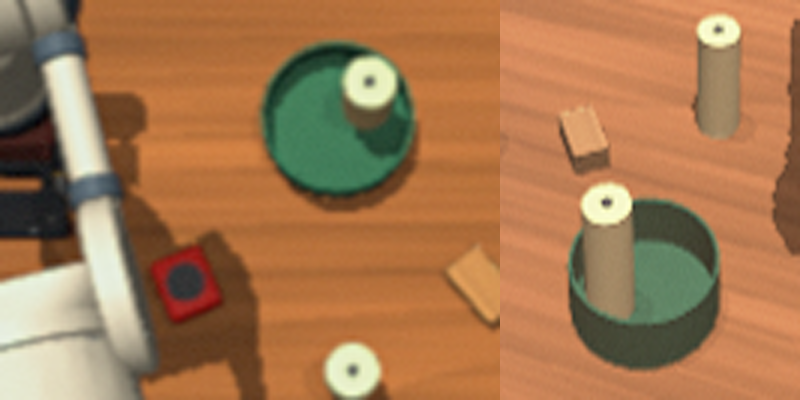

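The picture shows the first foot standing in the tin at crop (370,80) and (607,205). Both views put its top at z = 73 mm, at (0.644, -0.023). The second foot is gripped.

Request:
arm_command --pt "0.03 0 0 -0.03 0 0 0" --pt "0.03 0 0 -0.04 0 0 0" --pt "0.03 0 0 -0.035 0 0 0" --pt "0.03 -0.036 0.0065 0 0 0 0" --pt "0.03 -0.036 0.0065 0 0 0 0" --pt "0.03 -0.036 0.0065 0 0 0 0" --pt "0.03 -0.036 0.0065 0 0 0 0" --pt "0.03 -0.036 0.0065 0 0 0 0"

```text
time: 9.13
eef_pos: [0.6424, 0.0193, 0.2227]
eef_rot: [-2.22, -2.222, 0.001]
wrist_force: [-0.0, 0.6, -0.8]
grip_width: 0.0352
grasp_force: 25.0
```

Request:
arm_command --pt "0.03 0 0 0 0 0 0" --pt "0.03 0 0 0 0 0 0" --pt "0.03 0 0 0 0 0 0"

```text
time: 9.38
eef_pos: [0.6424, 0.0211, 0.2228]
eef_rot: [-2.221, -2.22, 0.001]
wrist_force: [-0.5, 0.2, -0.3]
grip_width: 0.0355
grasp_force: 25.0
```

Request:
arm_command --pt "0.03 0.0005 0.0005 0.03 0 0 0" --pt "0.03 0 0 0.03 0 0 0" --pt "0.03 0 0 0.02 0 0 0" --pt "0.03 0 0 0.012 0 0 0" --pt "0.03 0 0 0.007 0 0 0" --pt "0.03 0 0 0 0 0 0" --pt "0.03 0 0 0 0 0 0" --pt "0.03 0 0 0 0 0 0"

```text
time: 10.05
eef_pos: [0.6438, 0.0218, 0.126]
eef_rot: [2.219, 2.221, 0.003]
wrist_force: [-0.3, 0.2, -0.6]
grip_width: 0.0356
grasp_force: 25.0
```

Request:
arm_command --pt "0.03 0 0 0.002 0 0 0" --pt "0.03 0 0 0 0 0 0" --pt "0.03 0 0 0 0 0 0"

```text
time: 10.3
eef_pos: [0.6432, 0.0213, 0.1228]
eef_rot: [2.221, 2.222, 0.001]
wrist_force: [-0.7, -0.1, -0.4]
grip_width: 0.0353
grasp_force: 25.0
```

Request:
arm_command --pt "0.06 0 0 0 0 0 0" --pt "0.06 0 0 0 0 0 0" --pt "0.06 0 0 0 0 0 0" --pt "0.06 0 0 0 0 0 0" --pt "0.0878 0 0 -0.02 0 0 0" --pt "0.0878 0 0 -0.04 0 0 0" --pt "0.0878 0 0 -0.04 0 0 0" --pt "0.0878 0 0 0 0 0 0"

```text
time: 10.97
eef_pos: [0.6453, 0.0213, 0.2331]
eef_rot: [2.214, 2.214, 0.016]
wrist_force: [0.1, 0.2, 2.0]
grip_width: 0.0831
grasp_force: 0.0
```

Request:
arm_command --pt "0.0878 -0.0064 -0.0392 0 0 0 0" --pt "0.0878 -0.0064 -0.0392 0 0 0 0" --pt "0.0878 -0.0064 -0.0392 0 0 0 0" --pt "0.0878 -0.0064 -0.0392 0 0 0 0" --pt "0.0878 -0.0064 -0.0392 0 0 0 0" --pt "0.0878 0 0 0 0 0 7" --pt "0.0878 0 0 0 0 0 7" --pt "0.0878 0 0 0 0 0 7"

```text
time: 11.63
eef_pos: [0.4464, -0.0109, 0.2231]
eef_rot: [2.593, 1.771, 0.003]
wrist_force: [0.9, -0.9, 0.8]
grip_width: 0.0878
grasp_force: 0.0
```

Request:
arm_command --pt "0.0878 0 0 0 0 0 7" --pt "0.0878 0 0 0 0 0 7" --pt "0.0878 0 0 0 0 0 7" --pt "0.0878 0 0 0 0 0 7" --pt "0.0878 0 0 0 0 0 7" --pt "0.0878 0 0 0 0 0 7" --pt "0.0878 0 0 0 0 0 7" --pt "0.0878 0 0 0 0 0 7"

```text
time: 12.3
eef_pos: [0.4472, -0.0108, 0.2227]
eef_rot: [3.122, 0.347, 0.001]
wrist_force: [0.4, 1.0, -0.3]
grip_width: 0.0878
grasp_force: 0.0
```

Request:
arm_command --pt "0.0878 0 0 0 0 0 7" --pt "0.0878 0 0 0 0 0 6" --pt "0.0878 0 0 0 0 0 0" --pt "0.0878 0 0 0 0 0 0" --pt "0.0878 0 0 0 0 0 0"

```text
time: 12.72
eef_pos: [0.4472, -0.0107, 0.2226]
eef_rot: [-3.142, -0.005, -0.001]
wrist_force: [-0.0, 0.6, -0.1]
grip_width: 0.0882
grasp_force: 0.0
```

```bash
python3 - <<'E'
from h import *
t=ctrl.camera("top");s=ctrl.camera("scene");cv2.imwrite("pics/top3.png",t);cv2.imwrite("pics/scene3.png",s)
for c,st in blobs(t,(25,25,160),(50,110,255),(270,130,340,200)): print(c,st,onz("top",c,.073))
for c,st in blobs(s,(25,25,150),(50,110,255),(255,170,345,280)): print("s",c,st,onz("scene",c,.073))
print(ctrl.get_obs()["eef_pos"])
E
```

```text
[312.0667 155.0667] [306 149  13  13 135] [ 0.6448 -0.0235  0.073 ]
[295.9453 155.3672] [290 150  13  12 128] [0.6436 0.0206 0.073 ]
[284.1781 190.1096] [279 183  11  17  73] [0.5472 0.0521 0.073 ]
[314.7992 192.6988] [291 186  49  14 259] [ 0.5404 -0.0305  0.073 ]
s [322.5972 187.2222] [316 184  14   7  72] [ 0.4507 -0.0076  0.073 ]
s [285.1732 230.6142] [277 226  17  10 127] [ 0.6437 -0.022   0.073 ]
s [304.7852 234.6074] [297 230  17  10 135] [0.6424 0.0218 0.073 ]
[ 0.4471 -0.0107  0.2225]
```

Request:
arm_command --pt "0.0878 0 0 0.035 0 0 0" --pt "0.0878 0 0 0.035 0 0 0" --pt "0.07 0 0 0.025 0 0 0" --pt "0.05 0 0 0.009 0 0 0" --pt "0.03 0 0 0 0 0 0" --pt "0.03 0 0 0 0 0 0" --pt "0.03 0 0 0 0 0 0" --pt "0.03 0 0 0 0 0 0"

```text
time: 13.48
eef_pos: [0.4482, -0.0108, 0.1208]
eef_rot: [3.141, 0.001, 0.006]
wrist_force: [0.4, -0.3, 0.0]
grip_width: 0.051
grasp_force: 0.0
```

Request:
arm_command --pt "0.03 0 0 0 0 0 0" --pt "0.03 0 0 0 0 0 0" --pt "0.03 0 0 0 0 0 0" --pt "0.03 0 0 0 0 0 0" --pt "0.03 0 0 0 0 0 0" --pt "0.03 0 0 0 0 0 0"

```text
time: 13.98
eef_pos: [0.4476, -0.0108, 0.1195]
eef_rot: [3.141, 0.001, 0.003]
wrist_force: [0.6, 0.0, 5.7]
grip_width: 0.0355
grasp_force: 25.0
```

Request:
arm_command --pt "0.03 0 0 -0.03 0 0 0" --pt "0.03 0 0 -0.04 0 0 0" --pt "0.03 0 0 -0.035 0 0 0" --pt "0.03 0.0313 -0.0019 0 0 0 0" --pt "0.03 0.0313 -0.0019 0 0 0 0" --pt "0.03 0.0313 -0.0019 0 0 0 0" --pt "0.03 0.0313 -0.0019 0 0 0 0" --pt "0.03 0.0313 -0.0019 0 0 0 0"

```text
time: 14.65
eef_pos: [0.6048, -0.001, 0.2225]
eef_rot: [-3.141, -0.001, 0.002]
wrist_force: [-0.2, -0.5, 0.2]
grip_width: 0.0354
grasp_force: 25.0
```

Request:
arm_command --pt "0.03 0 0 0 0 0 0" --pt "0.03 0 0 0 0 0 0" --pt "0.03 0 0 0.02 0 0 0" --pt "0.03 0 0 0 0 0 0"

```text
time: 14.98
eef_pos: [0.6019, -0.0012, 0.2003]
eef_rot: [-3.141, -0.001, 0.008]
wrist_force: [-0.2, -0.1, -1.7]
grip_width: 0.0357
grasp_force: 25.0
```

Request:
arm_command --pt "0.03 0.001 0 0.03 0 0 0" --pt "0.03 0 0 0.025 0 0 0" --pt "0.03 0 0 0.014 0 0 0" --pt "0.03 0 0 0.006 0 0 0" --pt "0.03 0 0 0 0 0 0" --pt "0.03 0 0 0 0 0 0" --pt "0.03 0 0 0 0 0 0"

```text
time: 15.57
eef_pos: [0.6053, -0.0012, 0.1308]
eef_rot: [3.141, 0.001, 0.005]
wrist_force: [0.1, -0.0, -0.0]
grip_width: 0.0356
grasp_force: 25.0
```

Request:
arm_command --pt "0.03 0 0 0.004 0 0 0" --pt "0.03 0 0 0 0 0 0" --pt "0.03 0 0 0 0 0 0"

```text
time: 15.82
eef_pos: [0.6048, -0.0012, 0.1249]
eef_rot: [3.142, 0.001, 0.001]
wrist_force: [0.2, -0.7, -1.2]
grip_width: 0.0355
grasp_force: 25.0
```

Request:
arm_command --pt "0.03 0 0 0.002 0 0 0" --pt "0.03 0 0 0 0 0 0" --pt "0.03 0 0 0 0 0 0"

```text
time: 16.07
eef_pos: [0.6047, -0.0012, 0.1226]
eef_rot: [3.142, 0.001, 0.0]
wrist_force: [0.1, 1.0, -0.1]
grip_width: 0.0358
grasp_force: 25.0
```

Request:
arm_command --pt "0.06 0 0 0 0 0 0" --pt "0.06 0 0 0 0 0 0" --pt "0.06 0 0 0 0 0 0" --pt "0.06 0 0 0 0 0 0" --pt "0.0878 0 0 -0.02 0 0 0" --pt "0.0878 0 0 -0.04 0 0 0" --pt "0.0878 0 0 -0.04 0 0 0" --pt "0.0878 0 0 0 0 0 0"

```text
time: 16.73
eef_pos: [0.6069, -0.0013, 0.2327]
eef_rot: [3.141, 0.001, 0.022]
wrist_force: [0.3, -1.1, 1.2]
grip_width: 0.0834
grasp_force: 0.0
```

Request:
arm_command --pt "0.0878 0.0016 0.0347 0 0 0 0" --pt "0.0878 0.0016 0.0347 0 0 0 0" --pt "0.0878 0.0016 0.0347 0 0 0 0" --pt "0.0878 0.0016 0.0347 0 0 0 0" --pt "0.0878 0.0016 0.0347 0 0 0 0" --pt "0.0878 0 0 0 0 0 0" --pt "0.0878 0 0 0 0 0 0"

```text
time: 17.32
eef_pos: [0.6125, -0.1765, 0.222]
eef_rot: [-3.141, 0.005, 0.001]
wrist_force: [-0.7, -0.1, 0.6]
grip_width: 0.0877
grasp_force: 0.0
```

```bash
python3 - <<'E'
from h import *
t=ctrl.camera("top");s=ctrl.camera("scene");cv2.imwrite("pics/top4.png",t);cv2.imwrite("pics/scene4.png",s)
for c,st in blobs(t,(25,25,160),(50,110,255),(270,130,340,200)): print(c,st,onz("top",c,.073))
for c,st in blobs(s,(25,25,150),(50,110,255),(255,190,345,280)): print("s",c,st,onz("scene",c,.073))
for c,st in blobs(s,(0,0,190),(180,30,255),(205,215,245,262)): print("w",c,st,onz("scene",c,.024))
cv2.imwrite("pics/c4.png",cv2.resize(s[130:280,190:350],None,fx=4,fy=4))
E
```

```text
[312.0153 155.0458] [306 149  13  13 131] [ 0.6448 -0.0234  0.073 ]
[295.8968 155.4048] [290 150  13  12 126] [0.6435 0.0207 0.073 ]
[303.9531 169.4375] [298 163  13  13 128] [ 0.6044 -0.0013  0.073 ]
s [302.2609 222.2696] [295 218  16  10 115] [0.6035 0.0005 0.073 ]
s [285.3333 230.906 ] [278 226  16  10 117] [ 0.6445 -0.0213  0.073 ]
s [304.8529 234.6397] [297 230  17  10 136] [0.6424 0.022  0.073 ]
w [231.8621 225.092 ] [226 221  13   9  87] [ 0.6074 -0.1755  0.024 ]
w [216.6978 243.5714] [208 238  19  12 182] [ 0.6796 -0.1724  0.024 ]
```

View pics/c4.png

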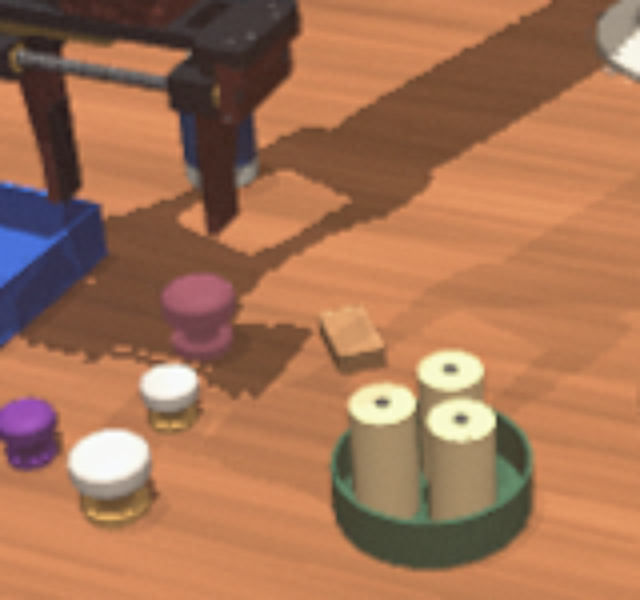

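All three feet stand in the tin, at crop (383,400), (451,370) and (461,420). The knob at crop (170,388) sits below the open fingers.

Request:
arm_command --pt "0.0878 0 0 0.035 0 0 0" --pt "0.0878 0 0 0.035 0 0 0" --pt "0.0878 0 0 0.03 0 0 0" --pt "0.0878 0 0 0.022 0 0 0" --pt "0.0878 0 0 0.01 0 0 0" --pt "0.0878 0 0 0 0 0 0" --pt "0.0878 0 0 0 0 0 0" --pt "0.0878 0 0 0 0 0 0"

```text
time: 18.08
eef_pos: [0.6139, -0.1744, 0.0931]
eef_rot: [3.14, 0.002, 0.006]
wrist_force: [-0.9, 0.0, 0.4]
grip_width: 0.0881
grasp_force: 0.0
```

Request:
arm_command --pt "0.06 -0.001 0 0.005 0 0 0" --pt "0.03 0 0 0 0 0 0" --pt "0.02 0 0 0 0 0 0" --pt "0.02 0 0 0 0 0 0" --pt "0.02 0 0 0 0 0 0" --pt "0.02 0 0 0 0 0 0" --pt "0.02 0 0 0 0 0 0" --pt "0.02 0 0 0 0 0 0"

```text
time: 18.75
eef_pos: [0.6117, -0.1747, 0.0855]
eef_rot: [-3.142, -0.001, -0.0]
wrist_force: [-0.4, -0.2, -0.0]
grip_width: 0.0377
grasp_force: 0.0
```

Request:
arm_command --pt "0.02 0 0 0 0 0 0" --pt "0.02 0 0 0 0 0 0" --pt "0.02 0 0 0 0 0 0" --pt "0.02 0 0 0 0 0 0"

```text
time: 19.08
eef_pos: [0.6117, -0.1747, 0.0855]
eef_rot: [3.142, 0.001, -0.0]
wrist_force: [-0.4, -0.2, -0.1]
grip_width: 0.0323
grasp_force: 25.0
```

Request:
arm_command --pt "0.02 0 0 -0.03 0 0 0" --pt "0.02 0 0 -0.04 0 0 0" --pt "0.02 0 0 -0.04 0 0 0" --pt "0.02 0 0 -0.03 0 0 0" --pt "0.02 0 0 0 0 0 0" --pt "0.02 -0.007 -0.039 0 0 0 0" --pt "0.02 -0.007 -0.039 0 0 0 0" --pt "0.02 -0.007 -0.039 0 0 0 0"

```text
time: 19.75
eef_pos: [0.5901, -0.057, 0.2248]
eef_rot: [-3.141, 0.002, 0.001]
wrist_force: [0.7, -0.7, -0.8]
grip_width: 0.0325
grasp_force: 25.0
```

Request:
arm_command --pt "0.02 -0.007 -0.039 0 0 0 0" --pt "0.02 -0.007 -0.039 0 0 0 0" --pt "0.02 -0.007 -0.039 0 0 0 0" --pt "0.02 -0.007 -0.039 0 0 0 0" --pt "0.02 -0.007 -0.039 0 0 0 0" --pt "0.02 -0.007 -0.039 0 0 0 0" --pt "0.02 -0.007 -0.039 0 0 0 0" --pt "0.02 -0.007 -0.039 0 0 0 0"

```text
time: 20.42
eef_pos: [0.5337, 0.2561, 0.2249]
eef_rot: [3.141, 0.001, -0.001]
wrist_force: [1.0, -0.7, -0.3]
grip_width: 0.0326
grasp_force: 25.0
```

Request:
arm_command --pt "0.02 -0.007 -0.039 0 0 0 0" --pt "0.02 -0.007 -0.039 0 0 0 0" --pt "0.02 -0.007 -0.039 0 0 0 0" --pt "0.02 -0.007 -0.039 0 0 0 0" --pt "0.02 0 0 0.03 0 0 0" --pt "0.02 0 0 0 0 0 0" --pt "0.02 0 0 0 0 0 0" --pt "0.02 0 0 0 0 0 0"

```text
time: 21.08
eef_pos: [0.5067, 0.4093, 0.1955]
eef_rot: [3.141, -0.001, -0.001]
wrist_force: [0.0, -0.5, -0.8]
grip_width: 0.0328
grasp_force: 25.0
```

Request:
arm_command --pt "0.02 0 -0.006 0.03 0 0 0" --pt "0.02 0 0 0.03 0 0 0" --pt "0.02 0 0 0.02 0 0 0" --pt "0.02 0 0 0.01 0 0 0" --pt "0.02 0 0 0.006 0 0 0" --pt "0.02 0 0 0 0 0 0" --pt "0.02 0 0 0 0 0 0" --pt "0.02 0 0 0 0 0 0"

```text
time: 21.75
eef_pos: [0.5075, 0.4166, 0.102]
eef_rot: [-3.139, -0.0, -0.005]
wrist_force: [-0.5, -0.7, -0.0]
grip_width: 0.0329
grasp_force: 25.0
```

Request:
arm_command --pt "0.02 0 0 0.002 0 0 0" --pt "0.02 0 0 0 0 0 0" --pt "0.05 0 0 0 0 0 0" --pt "0.05 0 0 0 0 0 0" --pt "0.05 0 0 0 0 0 0" --pt "0.05 0 0 0 0 0 0" --pt "0.05 0 0 0 0 0 0" --pt "0.05 0 0 -0.03 0 0 0"

```text
time: 22.42
eef_pos: [0.5041, 0.4145, 0.1203]
eef_rot: [3.134, 0.001, -0.015]
wrist_force: [-0.6, 0.4, -0.2]
grip_width: 0.05
grasp_force: 0.0
```

Request:
arm_command --pt "0.0878 0 0 -0.04 0 0 0" --pt "0.0878 0 0 -0.04 0 0 0" --pt "0.0878 0 0 -0.02 0 0 -6.8" --pt "0.0878 0 0 0 0 0 -6.8" --pt "0.0878 0 0 0 0 0 -6.8" --pt "0.0878 0 0 0 0 0 -6.8" --pt "0.0878 0 0 0 0 0 -6.8" --pt "0.0878 0 0 0 0 0 -6.5"

```text
time: 23.08
eef_pos: [0.5065, 0.4163, 0.2275]
eef_rot: [-2.944, -1.097, -0.0]
wrist_force: [-0.3, -0.5, -0.2]
grip_width: 0.0879
grasp_force: 0.0
```

```bash
python3 - <<'E'
from h import *
from scipy.spatial.transform import Rotation as R
o=ctrl.get_obs();M=R.from_rotvec(o["eef_rot"]).as_matrix();print(o["eef_pos"]);print(M)
t=ctrl.camera("top");s=ctrl.camera("scene");cv2.imwrite("pics/top5.png",t);cv2.imwrite("pics/scene5.png",s)
a=cv2.resize(s[165:290,360:560],None,fx=4,fy=4);cv2.imwrite("pics/c5.png",a)
for c,st in blobs(s,(0,0,0),(180,255,80),(390,200,425,232)): print("brk s",c,st,onz("scene",c,.02))
d=(M.T@(np.array([.431,.198,o["eef_pos"][2]])-o["eef_pos"]));print("delta tool to cheeks",d)
E
```

```text
[0.5065 0.4163 0.2275]
[[ 0.7563  0.6542  0.    ]
 [ 0.6542 -0.7563  0.    ]
 [ 0.0001 -0.     -1.    ]]
brk s [406.037  218.7562] [393 207  25  22 324] [0.4365 0.2    0.02  ]
delta tool to cheeks [-0.1999  0.1157 -0.    ]
```

View pics/c5.png

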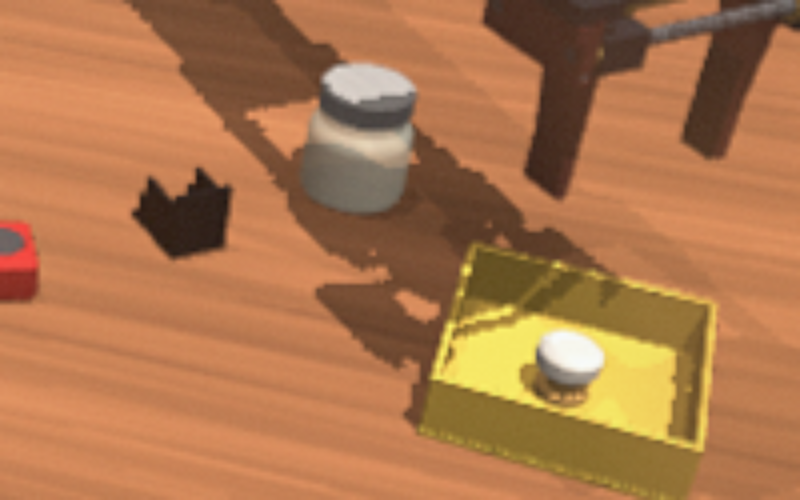

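The knob sits in the yellow bin at crop (570,360). A contrast-stretched close crop will settle which way the bracket faces.

```bash
python3 - <<'E'
from h import *
t=cv2.imread("pics/top5.png");s=cv2.imread("pics/scene5.png")
c0=np.array([.427,.193]);e=np.array([np.cos(.707),np.sin(.707)]);f=np.array([-e[1],e[0]])
def crop(im,n,x,y,w,h,k):
    a=im[y:y+h,x:x+w].astype(float);a=np.clip(a*3,0,255).astype(np.uint8)
    a=cv2.resize(a,None,fx=k,fy=k,interpolation=cv2.INTER_NEAREST)
    for sx in(-25,25):
        for sy in(-18,18):
            for z,col in((0,(0,255,0)),(.036,(255,0,255))):
                p=c0+e*sx/1000+f*sy/1000;q=(proj(n,(*p,z))-[x,y]+.5)*k;cv2.circle(a,tuple(int(v) for v in q),4,col,-1 if sx>0 else 1)
    return a
a=crop(t,"top",215,215,36,36,11);b=crop(s,"scene",388,200,36,36,11)
cv2.imwrite("pics/c6.png",np.hstack([a,b]))
E
```

```text
(no output)
```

View pics/c6.png

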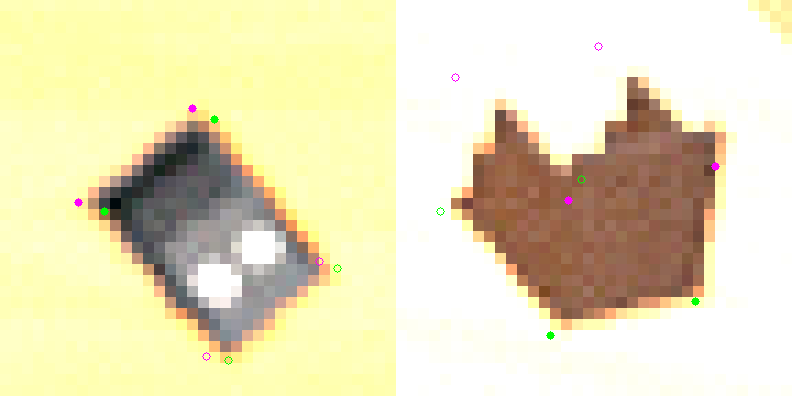

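The top crop shows the dark upright plate at the upper-left end (150,165), so bracket +x points to world (+x,+y). In the scene crop the flat plate faces the camera at (630,240), which agrees. Before descending I'll check the clearance to the jar.

Request:
arm_command --pt "0.0878 -0.0337 0.0194 0 0 0 0" --pt "0.0878 -0.0337 0.0194 0 0 0 0" --pt "0.0878 -0.0337 0.0194 0 0 0 0" --pt "0.0878 -0.0337 0.0194 0 0 0 0" --pt "0.0878 -0.0337 0.0194 0 0 0 0" --pt "0.0878 -0.0337 0.0194 0 0 0 0" --pt "0.0878 0 0 0 0 0 0" --pt "0.0878 0 0 0 0 0 0"

```text
time: 23.85
eef_pos: [0.4282, 0.1951, 0.2281]
eef_rot: [-2.95, -1.079, -0.003]
wrist_force: [-0.2, 1.5, -0.7]
grip_width: 0.0879
grasp_force: 0.0
```

```bash
python3 - <<'E'
from h import *
a,d=ray("top",(196,267));b,e=ray("scene",(452,185.5))
k=np.linalg.lstsq(np.c_[d,-e],b-a,rcond=None)[0];print(a+d*k[0],b+e*k[1])
print(ctrl.get_obs()["eef_pos"])
E
```

```text
[0.3436 0.2792 0.0757] [0.3422 0.2884 0.078 ]
[0.4282 0.1951 0.2281]
```

Request:
arm_command --pt "0.0878 0.0015 0 0.035 0 0 0" --pt "0.0878 0 0 0.035 0 0 0" --pt "0.0878 0 0 0.03 0 0 0" --pt "0.0878 0 0 0.02 0 0 0" --pt "0.0878 0 0 0.01 0 0 0" --pt "0.0878 0 0 0.005 0 0 0" --pt "0.0878 0 0 0 0 0 0" --pt "0.0878 0 0 0 0 0 0"

```text
time: 24.52
eef_pos: [0.4303, 0.198, 0.0938]
eef_rot: [-2.947, -1.088, -0.003]
wrist_force: [0.7, 1.2, 0.5]
grip_width: 0.088
grasp_force: 0.0
```

Request:
arm_command --pt "0.06 0 0 0.003 0 0 0" --pt "0.03 0 0 0 0 0 0" --pt "0.02 0 0 0 0 0 0" --pt "0.02 0 0 0 0 0 0" --pt "0.02 0 0 0 0 0 0" --pt "0.02 0 0 0 0 0 0" --pt "0.02 0 0 0 0 0 0" --pt "0.02 0 0 0 0 0 0" --newtons 30

```text
time: 25.18
eef_pos: [0.4296, 0.1974, 0.0895]
eef_rot: [2.947, 1.088, 0.0]
wrist_force: [0.2, -0.7, -0.9]
grip_width: 0.0378
grasp_force: 0.0
```

Request:
arm_command --pt "0.02 0 0 0 0 0 0" --pt "0.02 0 0 0 0 0 0" --pt "0.02 0 0 0 0 0 0" --pt "0.02 0 0 0 0 0 0"

```text
time: 25.52
eef_pos: [0.4296, 0.1974, 0.0895]
eef_rot: [2.947, 1.088, 0.0]
wrist_force: [-0.3, -0.7, 0.9]
grip_width: 0.0357
grasp_force: 29.9
```

Request:
arm_command --pt "0.02 0 0 -0.025 0 0 0" --pt "0.02 0 0 -0.04 0 0 0" --pt "0.02 0 0 -0.04 0 0 0" --pt "0.02 0 0 -0.03 0 0 0" --pt "0.02 0 0 0 0 0 0" --pt "0.02 -0.0196 0.0331 0 0 0 0" --pt "0.02 -0.0196 0.0331 0 0 0 0" --pt "0.02 -0.0196 0.0331 0 0 0 0"

```text
time: 26.18
eef_pos: [0.4491, 0.083, 0.2236]
eef_rot: [-2.946, -1.092, 0.001]
wrist_force: [1.0, -0.3, -0.8]
grip_width: 0.0357
grasp_force: 29.9
```

Request:
arm_command --pt "0.02 -0.0196 0.0331 0 0 0 0" --pt "0.02 -0.0196 0.0331 0 0 0 0" --pt "0.02 -0.0196 0.0331 0 0 0 0" --pt "0.02 -0.0196 0.0331 0 0 0 0" --pt "0.02 -0.0196 0.0331 0 0 0 0" --pt "0.02 -0.0196 0.0331 0 0 0 0" --pt "0.02 -0.0196 0.0331 0 0 0 0" --pt "0.02 -0.0196 0.0331 0 0 0 0"

```text
time: 26.85
eef_pos: [0.5019, -0.2213, 0.2232]
eef_rot: [-2.946, -1.087, 0.001]
wrist_force: [-0.2, 0.6, -0.2]
grip_width: 0.0358
grasp_force: 29.9
```

Request:
arm_command --pt "0.02 -0.0196 0.0331 0 0 0 0" --pt "0.02 -0.0196 0.0331 0 0 0 0" --pt "0.02 -0.0196 0.0331 0 0 0 0" --pt "0.02 -0.0196 0.0331 0 0 0 0" --pt "0.02 0 0 0.03 0 0 0" --pt "0.02 0 0 0 0 0 0" --pt "0.02 0 0 0 0 0 0" --pt "0.02 0 0 0 0 0 0"

```text
time: 27.52
eef_pos: [0.5286, -0.3699, 0.1942]
eef_rot: [-2.945, -1.089, 0.001]
wrist_force: [0.5, -0.6, -0.5]
grip_width: 0.0355
grasp_force: 29.9
```

Request:
arm_command --pt "0.02 0 0 0.03 0 0 0" --pt "0.02 0 0 0.03 0 0 0" --pt "0.02 0 0 0.02 0 0 0" --pt "0.02 0 0 0.01 0 0 0" --pt "0.02 0 0 0.006 0 0 0" --pt "0.02 0 0 0 0 0 0" --pt "0.02 0 0 0 0 0 0" --pt "0.02 0 0 0 0 0 0"

```text
time: 28.18
eef_pos: [0.5295, -0.3714, 0.101]
eef_rot: [2.944, 1.087, 0.003]
wrist_force: [-0.2, -0.1, -0.5]
grip_width: 0.0356
grasp_force: 29.9
```

Request:
arm_command --pt "0.02 0 0 0 0 0 0" --pt "0.02 0 0 0 0 0 0" --pt "0.052 0 0 0 0 0 0" --pt "0.052 0 0 0 0 0 0" --pt "0.052 0 0 0 0 0 0" --pt "0.052 0 0 0 0 0 0" --pt "0.052 0 0 0 0 0 0" --pt "0.052 0 0 -0.03 0 0 0"

```text
time: 28.85
eef_pos: [0.5263, -0.3693, 0.1214]
eef_rot: [-2.938, -1.084, 0.01]
wrist_force: [0.0, -0.7, -1.1]
grip_width: 0.0517
grasp_force: 0.0
```

Request:
arm_command --pt "0.052 0 0 -0.04 0 0 0" --pt "0.052 0 0 -0.04 0 0 0" --pt "0.052 0 0 -0.04 0 0 0" --pt "0.052 0 0 -0.04 0 0 0" --pt "0.052 0 0 0 0 0 0" --pt "0.052 0 0 0 0 0 0"

```text
time: 29.35
eef_pos: [0.5293, -0.3715, 0.2929]
eef_rot: [2.941, 1.086, 0.006]
wrist_force: [0.6, -0.7, -0.6]
grip_width: 0.052
grasp_force: 0.0
```

```bash
python3 - <<'E'
from h import *
t=ctrl.camera("top");s=ctrl.camera("scene");cv2.imwrite("pics/top7.png",t);cv2.imwrite("pics/scene7.png",s)
for c,st in blobs(t,(25,25,160),(50,110,255),(270,130,340,200)): print(c,st,onz("top",c,.073))
for c,st in blobs(t,(0,0,190),(180,60,255),(130,185,175,232)): print("knob",c,st,onz("top",c,.03))
print(ctrl.get_obs()["eef_pos"])
E
```

```text
[312.0606 155.0227] [306 149  13  13 132] [ 0.6449 -0.0235  0.073 ]
[295.8968 155.4048] [290 150  13  12 126] [0.6435 0.0207 0.073 ]
[304.     169.4574] [298 163  13  13 129] [ 0.6044 -0.0014  0.073 ]
knob [152.4563 206.3786] [147 201  12  12 103] [0.5078 0.4161 0.03  ]
[ 0.5286 -0.371   0.2874]
```

View pics/scene7.png

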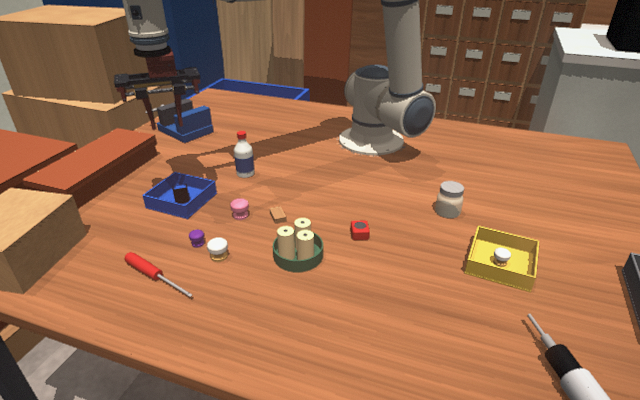

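The scene view shows the three feet in the tin at (298,240), the knob in the yellow bin at (502,256) and the bracket in the blue bin at (181,193). The glue bottle stands unmoved at (244,157), and the gripper is clear of everything.

```bash
python3 -c "
from workcell import ctrl
print(ctrl.close_job())"
```

```text
the job is handed in; nothing more can be done
None
```

I handed the job in at about 29 s: all three feet stand upright in the green tin, the bracket is in the blue bin, the smaller white knob is in the yellow bin, and the glue bottle was not touched; the verdict itself was not shown to me.

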